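Seal the cherry tomato sample tub

ROBOT

A 7-joint arm with a two-finger parallel gripper is mounted at the origin on the work surface. World frame = base frame: x ahead of the robot, y to its left, z up, the work surface at z = 0. Lengths are in m, angles in rad, forces in N, time in s.
With the tool pointing down it reaches from about 0.4 to 0.875 m from the base axis. Payload 6.5 kg.
Tool frame: the origin (TCP) lies midway between the tips of the shut fingers; the grasp point (between the pads) lies 19 mm behind it; y points along the fingers, z is the direction in which the jaws open and shut, and the axes are right-handed (so a half turn about y gives the same grasp; the last joint's range is limited). The gripper opens to 88 mm and grips with 3 to 60 N. Pads are 18 mm wide; open, the fingers measure 123 mm over their backs; the gripper's body (75 mm by 187 mm) begins 45 mm behind the grasp point.
Start: joints at [1.157, 0.536, -0.004, 1.538, 0.003, 1.067, -0.071], TCP at [0.222, -0.611, 0.239] pointing down, gripper open.
Joint ranges: [-2.7, 2.7], [-0.37, 2.16], [-1.27, 1.26], [0.24, 2.4], [-1.31, 4.45], [0.19, 1.91], [-2.76, 2.76]. Speed limits (rad/s): [2.39, 2.39, 3.14, 3.14, 3.14, 3.14, 3.14].

INTERFACE

Orientations are given as a unit quaternion [w, x, y, z].
In Python, from bench import * gives the robot as it stands. The module is installed in compiled form; this text tells all that it offers.
- The arm moves only by the tool arm_command, never from a script. Its argument "targets" is a list of rows, each a list of 5 numbers: the shift along the tool's x, y, z in mm, then the turn about the tool's y in rad, then the gripper's target within -1 to 1 (shut at 1, half-way at 0, fully open at -1). In form: [[tx, ty, tz, twist, jaw], ...]. A call has 1 to 12 rows; each row is the pose to reach, as a shift and turn from the pose commanded when the call began, along the tool's axes at that moment; what a row does not reach only later rows make up. A row lasts 1/8 s, in which the tool goes at most 62.5 mm and 10.7 degrees, less where a joint would pass 70% of its speed; a pose out of reach is approached as far as the arm can. A call with a gripper value outside its range is refused whole. The fingers move at their own pace and stop on an object; "force" is the grip in N (left out, the last holds). Time passes only in rows, so rows that repeat a pose let the fingers close. It gives the time, the measured TCP pose, the force and the opening at its end, in the units of the state.
- read_state(): the state, without advancing time (a new reading comes with each control period).
- camera(name): name is "scene" or "side" or "wrist"; returns a dict with "pixels" (480x640x3 uint8, red, green, blue), "fx", "fy", "cx", "cy" (pixels), "rvec" (rotation vector, rad) and "tvec" (3), from world to camera coordinates, as OpenCV has them. Camera axes: x right, y down, z forward; pixel columns grow to the right and rows downward; lengths in m; the calibration is good to about 2 mm. A picture is of the moment at which its call begins. There is no depth.
- job_done(): hands the job in, once; it reports no verdict.
Trained networks look in a picture, given as the dict that the camera call returned (one of the last four; its "shot" number tells which), for a name from the list of things; names that differ only in an ending like _2 or _b are one class to them, and where a whole thing is asked for, a point or a joint stands for the part that bears it (a point fixed in the world has none). Each returns a list of dicts, best first, with "p" (0 to 1); they miss things now and then, are a little off and sometimes report something else, mostly with a low value. They report only what shows in the picture. A call takes as long as a camera call. They do not tell look-alikes from the thing itself.
- masks_of(picture, target): "region" (480x640 bool, what is visible of it) and "bbox" ([left, top, width, height] in pixels, round what is visible of it).
The state is a dict: "clock": time; "qpos": joint angles; "joint_velocities": joint speeds; "joint_torque": joint torques, N m; "tcp_pos": TCP position; "eef_rot": TCP orientation; "wrist_force": force on the tool from outside, world axes, zero at the start; "moment": the same for the moment, N m; "opening": finger opening in m.
Only numpy, scipy, OpenCV 4.12 (cv2) and the standard library are available. Lean on these libraries where they do the work, as an engineer would, in place of code of your own. Each camera call takes 0.05 s, during which the arm holds its last target. There are 200 camera calls.

TASK

Pick up the blue lid by its white knob, set it on the tub that holds the red cherry tomatoes and press it down until it is fully home, level on the rim all round, then let go. Leave the tub of cucumber slices open.

Things in the scene. Friction and masses are not known exactly. Their poses are not given: they have to be found in the camera images.
- lid_knob (a point): Centre of the white round knob (diameter 30 mm, height 30 mm) of a loose blue round lid, 80 g, lying on the bench plug down: at the start this point is 51 mm above the bench. The blue flange under the knob, diameter 108 mm, 4 mm thick, has its top 15 mm below this point. z points up along the knob; the lid is round, so any grasp direction across the knob does.
- lid_flange (a point): Centre of the underside of the lid's flange, 19 mm below the knob's centre; this face meets the tub's rim when the lid is fully home. Below it is the plug, 32 mm deep: diameter 81 mm for the upper 8 mm, then tapering to 56 mm at its underside. z points up along the knob.
- tomato_tub_rim (a point): Centre of the mouth, at rim height, of the white round tub (red cherry tomatoes inside, low down). Fixed to the bench; outer diameter 102 mm, height 85 mm, mouth 92 mm wide. Four springy rubber nubs in the mouth leave 73 mm clear: a lid just laid on stands about 10 mm proud, pushing it home takes 5 to 12 N on the knob, and there it stays. z is up.
- cucumber_tub_rim (a point): The same point of an identical fixed tub that holds green cucumber slices; it stays open. Either tub may be on the left or on the right.
Not all that is in view belongs to the job. What is shaped like the part that bears tomato_tub_rim but yellow is not meant. Leave any yellow look-alike of the part that bears lid_knob alone.

How it is judged:
On the way:
1. the gripper itself presses the lid home on the tomato tub (not merely dropped in) (z of lid_flange in the frame of tomato_tub_rim below 0.005 m and horizontal distance between lid_flange and tomato_tub_rim below 0.01 m and contact force between the fingers and anything else above 1 N), for 0.05 s.
At the end, for the whole second after the job is handed in: The lid sits on the cherry tomato tub, centred within 10 mm and level within 10 degrees, the middle of its flange's underside within 5 mm of the rim's height, and the gripper has let go (z of lid_flange in the frame of tomato_tub_rim between -0.005 and 0.005 m and horizontal distance between lid_flange and tomato_tub_rim below 0.01 m and angle between lid_flange's own z axis and vertical below 0.175 rad and contact force between the fingers and anything else below 0.1 N); the robot touches nothing.
It also fails if it takes over 42 s, if anything falls off the work surface, if the arm or the gripper's body presses on something with over 40 N, if the wrist force passes 120 N, or if a joint passes its speed limit or range.

## Working session

There is one attempt and no reset: what is moved stays moved. The work goes in short steps, Python scripts to look and compute and a tool call to move; the robot and the scene stay as the last step left them, time stands still between calls to the robot, and variables do not carry over. Pictures are saved under pics/ and viewed, about 8 in all and at most 12, crops included, and the job is handed in when it is done.

Besides the shell and the picture viewer there is one more tool, called after "Call:" by a JSON object that holds its "name" and its "arguments", one argument or row to a line. arm_command: Moves the arm, as the interface text tells. Its arguments: {"type":"object","properties":{"targets":{"type":"array"},"force":{"type":"number"}},"required":["targets"]}

```bash
mkdir -p pics; cat > h.py <<'E'
from bench import *
import numpy as np, cv2
def save(n,p): cv2.imwrite(f'pics/{n}.png',p['pixels'][:,:,::-1])
def ray(p,u,v):
    R=cv2.Rodrigues(np.array(p['rvec'],float))[0]; t=np.array(p['tvec'],float).ravel()
    d=R.T@np.array([(u-p['cx'])/p['fx'],(v-p['cy'])/p['fy'],1]); return -R.T@t,d
def atz(p,u,v,z):
    c,d=ray(p,u,v); return c+d*(z-c[2])/d[2]
E
python3 - <<'E'
from h import *
s=read_state(); print(s['clock'],s['tcp_pos'],s['eef_rot'],s['wrist_force'],s['opening'])
ps=[camera('scene'),camera('side')]
for n,p in zip(['scene','side'],ps):
    print(n,ray(p,320,240))
    for t in ['lid_knob','tomato_tub_rim','cucumber_tub_rim']:
        for m in masks_of(p,t)[:4]: print(t,round(m['p'],2),m['bbox'],m['region'].sum())
cv2.imwrite('pics/a.png',np.vstack([cv2.resize(p['pixels'][:,:,::-1],(400,300)) for p in ps]))
save('scene',ps[0]);save('side',ps[1])
E
```

```text
0.0 [ 0.22132823 -0.61051317  0.23784586] [ 0.12222931 -0.12250636  0.69702959 -0.69584621] [-0.17064859 -0.09146215 -0.54763412] 0.08832082824324229
scene (array([1.31069306, 0.11674455, 0.67130826]), array([-0.78353006, -0.10869078, -0.61194047]))
lid_knob 0.72 [228.6, 186.3, 56.4, 42.8] 1766
lid_knob 0.61 [302.9, 215.0, 61.8, 37.9] 1790
tomato_tub_rim 0.75 [320.0, 248.7, 64.5, 79.6] 4542
tomato_tub_rim 0.73 [419.9, 263.3, 77.1, 91.3] 5238
cucumber_tub_rim 0.7 [161.8, 227.7, 67.7, 81.1] 4326
side (array([0.18593428, 0.47905033, 0.5495884 ]), array([ 0.47579786, -0.61119782, -0.63250771]))
lid_knob 0.87 [395.0, 220.9, 63.5, 43.9] 1847
lid_knob 0.81 [324.8, 258.0, 59.8, 45.8] 2308
tomato_tub_rim 0.96 [155.0, 259.3, 73.4, 83.8] 4607
tomato_tub_rim 0.67 [240.6, 218.9, 59.7, 71.3] 3505
cucumber_tub_rim 0.89 [319.9, 162.1, 51.1, 59.3] 2452
```

View pics/scene.png

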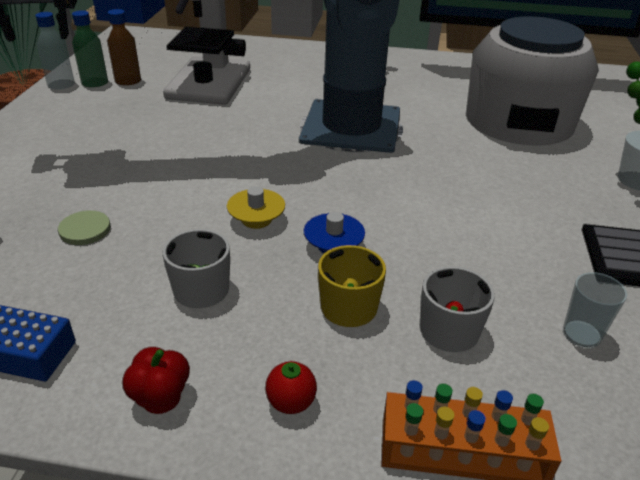

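View pics/side.png

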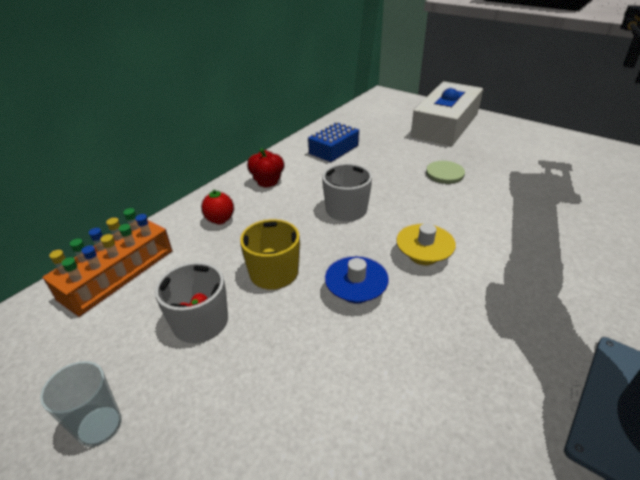

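Scene: blue lid's knob at about (335,222), and the tomato tub's mouth at (456,288), with the yellow tub between them. In the side view these are (357,269) and (193,285). Next I fit the silhouettes' boxes in both views.

```bash
cat >> h.py <<'E'
from scipy.optimize import least_squares
from scipy.spatial.transform import Rotation as Ro
def circ(r,z):
    a=np.linspace(0,2*np.pi,120); return np.c_[r*np.cos(a),r*np.sin(a),0*a+z]
TUB=np.vstack([circ(.051,0),circ(.051,.085)])
LID=np.vstack([circ(.015,.066),circ(.054,.036),circ(.054,.032),circ(.028,0)])
def bb(p,P):
    q=cv2.projectPoints(P,np.array(p['rvec'],float),np.array(p['tvec'],float),np.array([[p['fx'],0,p['cx']],[0,p['fy'],p['cy']],[0,0,1.]]),None)[0][:,0]
    return np.r_[q.min(0),q.max(0)]
def fit(obs,M,x0):
    "obs: list of (picture,bbox)"
    def f(x): return np.concatenate([bb(p,M+[x[0],x[1],0])-[b[0],b[1],b[0]+b[2],b[1]+b[3]] for p,b in obs])
    r=least_squares(f,x0,loss='soft_l1'); return r.x,f(r.x)
def tool(d):
    "world shift -> tool axes, mm"
    return 1000*Ro.from_quat(np.r_[read_state()['eef_rot'][1:],read_state()['eef_rot'][0]]).inv().apply(d)
E
python3 - <<'E'
from h import *
np.set_printoptions(precision=4,suppress=True)
a,b=camera('scene'),camera('side')
def near(p,t,u,v): return min(masks_of(p,t),key=lambda m:np.hypot(m['bbox'][0]+m['bbox'][2]/2-u,m['bbox'][1]+m['bbox'][3]/2-v))['bbox']
la,lb=near(a,'lid_knob',333,234),near(b,'lid_knob',355,281)
ta,tb=near(a,'tomato_tub_rim',458,309),near(b,'tomato_tub_rim',192,301)
for n,o,M in [('lid',[(a,la),(b,lb)],LID),('tub',[(a,ta),(b,tb)],TUB)]:
    for oo in (o,o[:1],o[1:]): print(n,*fit(oo,M,[.6,.1]))
print('knob',atz(a,335,222,.051),atz(b,357,270,.051))
s=read_state();R=Ro.from_quat(np.r_[s['eef_rot'][1:],s['eef_rot'][0]]);print(R.as_matrix(),s['tcp_pos'])
E
```

```text
lid [0.4645 0.0228] [ 2.0639 -1.3786 -0.6988  3.0609 -0.0477  0.3289  0.2651 -0.8173]
lid [0.4629 0.0214] [ 1.4278 -2.0086 -1.4216  2.3727]
lid [0.4643 0.0235] [-0.18    0.5887  0.1788 -0.508 ]
tub [0.6338 0.2264] [-3.2099  1.2669  3.439   3.3191  0.4112  0.2925  5.3209  1.2036]
tub [0.6286 0.225 ] [-4.0263 -1.0315  2.1772  0.5234]
tub [0.638  0.2271] [-1.7325 -0.4884  3.2219  0.1967]
knob [0.4612 0.024  0.051 ] [0.464  0.0246 0.051 ]
[[-0.9401 -0.      0.3409]
 [-0.3409 -0.     -0.9401]
 [ 0.     -1.      0.    ]] [ 0.2215 -0.6111  0.2387]
```

Call:
{"name": "arm_command", "arguments": {
  "targets": [
    [-444,0,-514,0,-1],
    [-444,0,-514,0,-1],
    [-444,0,-514,0,-1],
    [-444,0,-514,0,-1],
    [-444,0,-514,0,-1],
    [-444,0,-514,0,-1],
    [-444,0,-514,0,-1],
    [-444,0,-514,0,-1],
    [-444,0,-514,0,-1],
    [-444,0,-514,0,-1],
    [-444,0,-514,0,-1],
    [-444,0,-514,0,-1]
  ],
  "force": 40
}}

```text
clock: 2.2
tcp_pos: [0.4649, 0.028, 0.2391]
eef_rot: [0.126, -0.124, 0.697, -0.695]
wrist_force: [-0.3, -1.3, -0.1]
opening: 0.0883
```

```bash
python3 - <<'E'
from h import *
np.set_printoptions(precision=4,suppress=True)
p=camera('wrist'); save('w1',p); s=read_state()
print(s['clock'],s['tcp_pos'],s['eef_rot'],s['qpos'],ray(p,320,240))
for m in masks_of(p,'lid_knob'):
    print(m['p'],m['bbox']); print(fit([(p,m['bbox'])],LID,[.464,.023]))
print(bb(p,np.array([[.464,.0235,.051]])))
E
```

```text
2.25 [0.464  0.0251 0.2388] [ 0.1238 -0.1236  0.6964 -0.696 ] [ 0.198   0.2476 -0.4014  1.9922  0.1197  0.924  -1.4839] (array([0.5272, 0.0504, 0.3853]), array([-0.2454, -0.0886, -0.9654]))
0.92 [269.5, 156.0, 108.9, 113.5]
(array([0.4643, 0.0238]), array([-0.5886,  1.6966,  0.5876, -3.2211]))
0.7 [394.7, 260.9, 100.6, 79.5]
(array([ 0.4132, -0.1319]), array([-1.5311, -1.3533,  1.4515, 14.1285]))
[324.2617 217.6816 324.2617 217.6816]
```

View pics/w1.png

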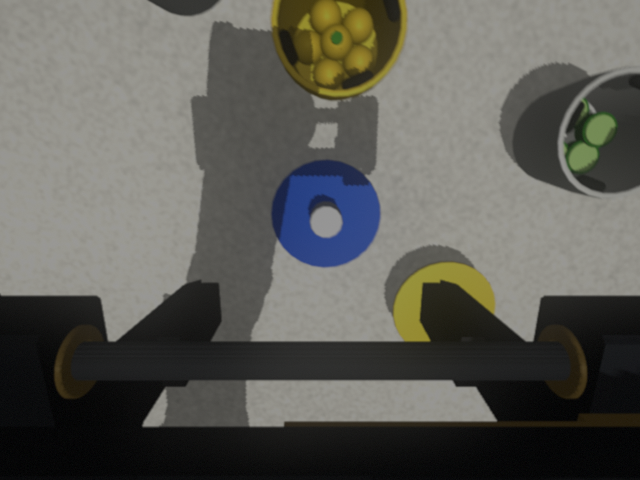

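Wrist view: blue lid centred at (326,213), with the knob top at (326,222), which agrees with the fit at (0.464, 0.024). The yellow lid at (445,305) is clear of the fingers. Descend and grip.

Call:
{"name": "arm_command", "arguments": {
  "targets": [
    [0,60,0,0,-1],
    [0,120,0,0,-1],
    [0,170,0,0,-1],
    [0,197,0,0,-1],
    [0,197,0,0,-1],
    [0,197,0,0,1],
    [0,197,0,0,1],
    [0,197,0,0,1],
    [0,197,0,0,1],
    [0,197,0,0,1],
    [0,197,0,0,1]
  ],
  "force": 40
}}

```text
clock: 3.68
tcp_pos: [0.4637, 0.0235, 0.0417]
eef_rot: [-0.122, 0.122, -0.696, 0.696]
wrist_force: [-0.0, -0.2, -0.7]
opening: 0.0303
```

Call:
{"name": "arm_command", "arguments": {
  "targets": [
    [0,-60,0,0,1],
    [0,-120,0,0,1],
    [0,-180,0,0,1],
    [-30,-190,-40,0,1],
    [-80,-190,-80,0,1],
    [-125,-190,-115,0,1],
    [-125,-190,-132,0,1],
    [-125,-190,-132,0,1],
    [-125,-190,-132,0,1]
  ]
}}

```text
clock: 4.8
tcp_pos: [0.5359, 0.188, 0.2315]
eef_rot: [-0.121, 0.122, -0.696, 0.697]
wrist_force: [0.3, -0.4, -2.0]
opening: 0.0291
```

```bash
python3 - <<'E'
from h import *
np.set_printoptions(precision=4,suppress=True)
p=camera('wrist'); save('w2',p); s=read_state()
print(s['clock'],s['tcp_pos'],s['opening'],s['wrist_force'])
print('pred',bb(p,TUB[120:]+[.634,.2265,0]))
for m in masks_of(p,'tomato_tub_rim'):
    print(m['p'],m['bbox']); print(fit([(p,m['bbox'])],TUB,[.634,.226]))
print(s['qpos'])
E
```

```text
4.85 [0.5361 0.1879 0.2316] 0.028948149049848895 [ 0.0922 -0.0497 -1.0155]
pred [247.5057  10.6689 383.4271 157.18  ]
0.63 [410.4, 121.3, 143.8, 129.8]
(array([0.6106, 0.0674]), array([-6.0219,  1.3018,  1.1827, -1.6978]))
0.58 [246.1, 13.2, 138.3, 143.4]
(array([0.6332, 0.2264]), array([ 1.2441, -1.2   , -1.2462,  1.6701]))
[-0.07    0.4457 -0.4556  1.7458  0.2284  1.0035 -1.8361]
```

View pics/w2.png

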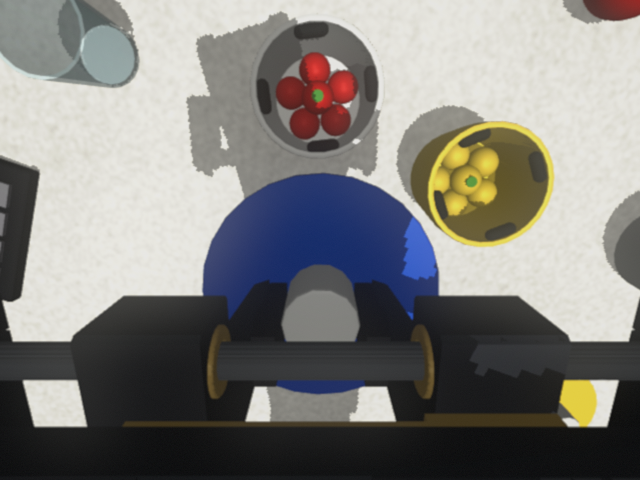

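Wrist view: tomato tub mouth centred at about (318,88). The lid is held level, its knob between the pads at (320,300), and the yellow tub is at right (490,183). Tub refined to (0.633, 0.226). Move over it.

Call:
{"name": "arm_command", "arguments": {
  "targets": [
    [-50,0,-2,0,1],
    [-90,0,-2,0,1],
    [-104,30,-2,0,1],
    [-104,70,-2,0,1],
    [-104,90,-2,0,1],
    [-104,90,-2,0,1],
    [-104,90,-2,0,1],
    [-104,90,-2,0,1]
  ]
}}

```text
clock: 5.9
tcp_pos: [0.6343, 0.2279, 0.1435]
eef_rot: [0.123, -0.121, 0.697, -0.696]
wrist_force: [0.2, 0.9, -1.0]
opening: 0.0292
```

```bash
python3 - <<'E'
from h import *
np.set_printoptions(precision=4,suppress=True)
p=camera('side'); q=camera('scene'); s=read_state()
print(s['clock'],s['tcp_pos'],s['opening'],s['wrist_force'])
a=[x['pixels'][v-110:v+90,u-110:u+110,::-1] for x,u,v in((p,193,270),(q,458,270))]
cv2.imwrite('pics/b.png',cv2.resize(np.hstack([cv2.resize(a[0],(220,200)),cv2.resize(a[1],(220,200))]),None,fx=1.8,fy=1.8))
L=LID+[.6332,.2264,s['tcp_pos'][2]-.0417]
for x in(p,q):
  print('pred',bb(x,L))
  hsv=cv2.cvtColor(x['pixels'],cv2.COLOR_RGB2HSV)
  m=cv2.inRange(hsv,(110,150,40),(125,255,255)); n,l,st,c=cv2.connectedComponentsWithStats(m)
  print([list(r) for r in st[1:] if r[4]>200])
E
```

```text
6.0 [0.6339 0.2277 0.1429] 0.02886617950297049 [ 0.1212  0.4072 -1.3174]
pred [142.7534 234.0347 220.8654 289.3296]
[[np.int32(309), np.int32(130), np.int32(49), np.int32(21), np.int32(211)], [np.int32(142), np.int32(238), np.int32(75), np.int32(51), np.int32(1956)]]
pred [425.4387 236.3213 505.2463 293.0713]
[[np.int32(94), np.int32(0), np.int32(70), np.int32(24), np.int32(834)], [np.int32(427), np.int32(241), np.int32(78), np.int32(53), np.int32(2163)], [np.int32(0), np.int32(306), np.int32(75), np.int32(75), np.int32(2122)]]
```

View pics/b.png

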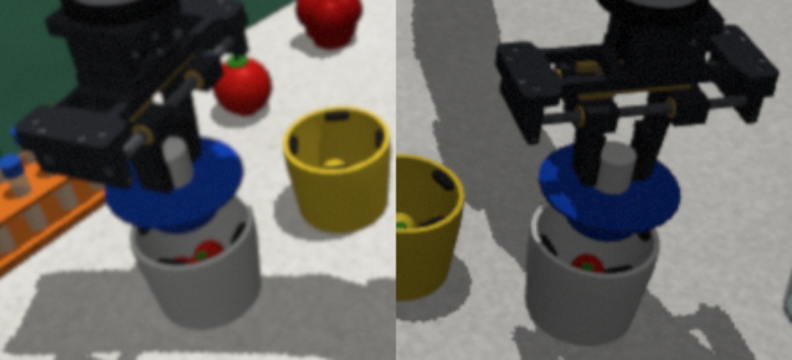

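Crops (side at left, scene at right): the lid hangs level over the tomato tub with its plug just entering the mouth, and the predicted outlines match within 1–4 px. Press.

Call:
{"name": "arm_command", "arguments": {
  "targets": [
    [1,15,1,0,1],
    [1,28,1,0,1],
    [1,36,1,0,1],
    [1,40,1,0,1],
    [1,43,1,0,1],
    [1,46,1,0,1],
    [1,48,1,0,1],
    [1,50,1,0,1],
    [1,50,1,0,1],
    [1,50,1,0,1]
  ]
}}

```text
clock: 7.25
tcp_pos: [0.634, 0.2265, 0.0947]
eef_rot: [-0.123, 0.121, -0.696, 0.697]
wrist_force: [-5.5, -4.3, 20.9]
opening: 0.0291
```

Call:
{"name": "arm_command", "arguments": {
  "targets": [
    [0,1,0,0,1],
    [0,2,0,0,1],
    [0,2,0,0,1],
    [0,2,0,0,1]
  ]
}}

```text
clock: 7.75
tcp_pos: [0.634, 0.2265, 0.0945]
eef_rot: [-0.123, 0.121, -0.696, 0.697]
wrist_force: [-10.1, -6.2, 33.7]
opening: 0.0291
```

Call:
{"name": "arm_command", "arguments": {
  "targets": [
    [0,-2,0,0,1],
    [0,-2,0,0,-1],
    [0,-2,0,0,-1],
    [0,-2,0,0,-1],
    [0,-2,0,0,-1],
    [0,-2,0,0,-1],
    [0,-20,0,0,-1],
    [0,-60,0,0,-1],
    [20,-110,0,0,-1],
    [80,-150,0,0,-1],
    [100,-150,0,0,-1],
    [100,-150,0,0,-1]
  ]
}}

```text
clock: 9.25
tcp_pos: [0.5381, 0.1919, 0.2419]
eef_rot: [-0.123, 0.122, -0.696, 0.697]
wrist_force: [0.7, -0.2, 0.7]
opening: 0.088
```

```bash
python3 - <<'E'
from h import *
np.set_printoptions(precision=4,suppress=True)
p=camera('side'); q=camera('scene'); s=read_state()
print(s['clock'],s['tcp_pos'],s['opening'],s['wrist_force'])
a=[x['pixels'][v-70:v+80,u-80:u+80,::-1] for x,u,v in((p,193,270),(q,458,290))]
cv2.imwrite('pics/c.png',cv2.resize(np.hstack(a),None,fx=2.5,fy=2.5))
for x in(p,q):
  hsv=cv2.cvtColor(x['pixels'],cv2.COLOR_RGB2HSV)
  m=cv2.inRange(hsv,(110,150,40),(125,255,255)); n,l,st,c=cv2.connectedComponentsWithStats(m)
  for dz in(0,.005,.01): print(dz,bb(x,np.vstack([circ(.054,.085),circ(.054,.089)])+[.6332,.2264,dz]))
  print([(r[0],r[1],r[0]+r[2],r[1]+r[3]) for r in st[1:].tolist() if r[4]>1000])
E
```

```text
9.35 [0.5395 0.1923 0.2406] 0.08840858944053227 [ 1.3476  0.4744 -0.9525]
0 [151.8348 257.7057 226.0863 310.6928]
0.005 [150.9332 255.3477 225.5673 308.2961]
0.01 [150.0228 252.9681 225.0432 305.8746]
[(153, 260, 224, 311)]
0 [420.9857 261.8979 497.9526 314.7673]
0.005 [421.4334 259.3322 498.6854 312.1425]
0.01 [421.8843 256.7491 499.4235 309.4983]
[(422, 264, 498, 316), (0, 306, 70, 381)]
```

View pics/c.png

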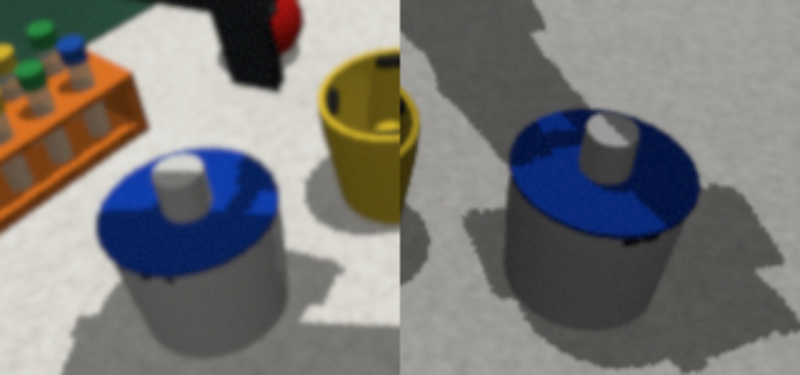

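The crops show the lid level and flush on the tub from both sides, with no gap. Its outline matches the fully-home prediction (dz = 0) within 1–3 px, and the gripper is clear. Handing in.

```bash
python3 -c "from bench import *; print(job_done())"
```

```text
the job is handed in; nothing more can be done
None
```

I picked up the blue lid by its knob, set it on the cherry tomato tub, and pressed it home with the gripper. I then let go, backed off and handed in at about 9.4 s. The hand-in gives no verdict.

- **Press:** the wrist force peaked at about 34 N in the readings, against the 120 N limit. The tool stopped at z = 0.0945 m; I expected 0.0947 m with the lid fully home.
- **Final pictures:** in both the side and scene views the lid is level and flush. Its outline is within 1–3 px of where a fully home, centred lid would appear.
- **Gripper:** it is fully open and about 15 cm above the pressing height, touching nothing. The last wrist-force readings were within about 1.4 N.
- **Other items:** I did not touch the cucumber tub or the yellow look-alikes.

No check failed. The first fits of the tub's position from the two fixed cameras differed by about 9 mm, so I took the position from the wrist camera instead.

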